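# Release the pinned deburring fixture with its key and hold it open

### The arm

A 6-joint arm with a two-finger parallel gripper is mounted at the origin on a cart in front of the work surface, level with it; the furniture and walls round the work are solid. World frame = base frame: x ahead of the robot, y to its left, z up, the work surface at z = 0. Lengths are in mm, angles in rad, forces in N, time in s.
With the tool pointing down it reaches from about 250 to 725 mm from the base axis. Payload 4 kg.
Tool frame: the origin (TCP) lies on the centre line of the jaws, within the pads' length; the fingertips stand 25 mm ahead of it and the grasp point (between the pads) lies 6 mm ahead of it; z points along the fingers, y is the line along which they close (so a half turn about z gives the same grasp; the last joint's range is limited). The gripper opens to 85 mm and grips with 20 to 120 N. Pads are 22 mm wide; open, the fingers measure 114 mm over their backs; the gripper's body (76 mm by 85 mm) begins 54 mm behind the grasp point. The pads swing forward as they close: fully open they stand 13 mm farther back than shut.
Start: joints at [1.257, 0.241, 0.005, 1.335, 0, 1.571], TCP at [154.336, 475.584, 256.306] pointing down, gripper open.
Joint ranges: [-2.72, 2.72], [-1.05, 1.87], [-1.09, 1.28], [-1.99, 2.15], [-1.42, 1.44], [-3.14, 3.14]. Speed limits (rad/s): [2.79, 2.79, 3.14, 3.14, 3.14, 3.14].

### API

Orientations are given as a unit quaternion [w, x, y, z].
In Python, from plant import monitor, get_image, order gives the robot as it stands. The module is installed in compiled form; this text tells all that it offers.
- The arm moves only by the tool jog_arm, never from a script. Its arguments are lists of equal length, an entry for each row: "translation": the shift along the tool's x, y, z in units of 30 mm (1.0 is 30 mm), a list of three; "rot": the turn, a rotation vector about the tool's x, y, z in units of 6 degrees (1.0 is 6 degrees), a list of three; "jaw": the finger opening in mm, from 0 to 85.4. A call has 1 to 10 rows; each row shifts and turns the commanded pose from where the row before left it, along the tool's axes as they then stand; what a row does not reach is not made up. A row lasts 1/12 s, in which the tool goes at most 41.7 mm and 7.16 degrees, less where a joint would pass 70% of its speed; a pose out of reach is approached as far as the arm can. A call is refused whole if a number of a shift passes 1 or a number of a turn 1, either way. A call with a gripper value outside its range is refused whole. The fingers move at their own pace and stop on an object; "newtons" is the grip in N (left out, the last holds). Time passes only in rows, so rows that do not move let the fingers close. It gives the time, the measured TCP pose, the force, the opening and the grip force at its end, in the units of the state.
- monitor.get_obs(): the state, without advancing time (a new reading comes with each control period).
- get_image(name): name is "scene" or "top" or "wrist"; returns a dict with "image" (480x640x3 uint8, blue, green, red), "mtx" (3x3 intrinsics, pixels), "R" (3x3) and "t" (3): a world point X has camera coordinates R X + t; the wrist camera has in their place "hand_eye" (4x4, takes a point from camera to tool coordinates, whose origin is the TCP and whose axes are the flange's). Camera axes: x right, y down, z forward; pixel columns grow to the right and rows downward; lengths in mm; the calibration is good to about 2 mm. A picture is of the moment at which its call begins: read the wrist's pose just before it. There is no depth.
- order.finish_job(): hands the job in; it is judged then, once.
The state is a dict: "time_s": time; "q": joint angles; "qd": joint speeds; "tau": joint torques, N m; "position": TCP position; "eef_rot": TCP orientation; "force": force on the tool from outside, world axes, zero at the start; "torque": the same for the moment, N m; "finger_gap": opening from 0.0 (shut) to 1.0 (fully open); "gripper_force": force on a finger pad.
Only numpy, scipy, OpenCV 4.12 (cv2) and the standard library are available. Lean on these libraries where they do the work, as an engineer would, in place of code of your own. Each camera call takes 0.05 s, during which the arm holds its last target. There are 200 camera calls.

### The job

Open the deburring fixture so that I can lift the casting out: draw the locking pin up out of the sliding jaw and hang it in the side notch on the front of the fixed jaw, then take the release key with the flat bow (not the T-handled one) from the wooden key stand, work it down past the sticky pins until its collar is home on the fixture's keyhole, and turn it a quarter turn clockwise to its stop against the spring. Finish while still gripping the key there, so that the jaw stays open; leave the casting, the T-handled key and the other things where they are.

Things in the scene. Friction and masses are not known exactly. Their poses are not given: they have to be found in the camera images.
- fixture: Fixture fixed to the bench, 120 x 190 mm, origin under it on the bench's 3 mm mat; all its tops at z = 50 mm above that. Axes: x away from the robot at yaw 0, y along its length. Along y (mm): key head -94 to -34, gap with two guide rods, sliding jaw -20 to 22, casting, fixed jaw 52 to 78. The blocks reach from x = -45 to 45 or 60 mm, the ledge on the fixed jaw's front to x = -87 mm.
- keyhole (a point): Centre of the keyhole, in the top face of the key head at fixture x = 0, y = -64 mm; axes as the fixture's. A slot 20 mm long along the fixture's y, 8 mm wide along x, through a 6 mm plate into the cylinder: the blade enters only in that direction, either way round. The key turns only within about 4 mm of home, and cannot be lifted out while turned.
- sticky_pins (a point): Point on the cylinder's axis 21 mm below the keyhole, between two spring pins 17 and 25 mm below the top, one at each end of the slot. They are sticky: pushing the blade past them takes up to some 15 N, rising and falling with the steps of the blade; small turns of 2 or 3 degrees to and fro while pressing ease it.
- barrel (a joint): Turn of the key cylinder, rad: about 0 shut, grows as the key turns clockwise seen from above, stop at 1.45 (a quarter turn). The key has about 0.1 rad of play in the slot. Geared to the jaw (6.9 mm per rad), whose spring turns it back with up to 0.13 N m when let go. Locked, but for a little play, while the locking pin is in.
- jaw (a joint): Opening of the sliding jaw, m: about 0 clamped on the casting, 0.010 fully open; it slides along the fixture's -y, toward the key head, and is driven by the key.
- jaw_bore (a point): Centre of the mouth of the locking pin's bore, in the top of the sliding jaw when shut (fixture x = 0, y = 1 mm, z = 50 mm); axes as the fixture's. The bore is 12 mm wide, upright, through jaw and base.
- lock_pin: Steel locking pin: knurled round head 18 mm in diameter (21 mm at its flange), 34 mm tall; shank 10 mm in diameter, 42 mm long, foot tapered. Origin on the axis at the underside of the head, z up. It starts upright in the jaw's bore, its head standing on the jaw (origin at jaw_bore), held by nothing else. About 70 g.
- park_notch (a point): Middle of the park notch at the top of the ledge, at fixture x = -66, y = 66 mm; axes as the fixture's. A slot through the 12 mm thick ledge, 13 mm wide along y, closed 7 mm behind this point, open to the front (-x); on the prongs, lips 3.5 mm high stand 17 mm in front of it. The pin hangs here by its head, its origin at this point; open down to the bench below.
- release_key: Steel release key, upright in the key stand. Origin on its axis under its collar, z up. Flat bow 9 mm thick (x), 38 mm wide (y), z = 16 to 46 mm, with a dark hole; stem 12 mm; collar 26 mm in diameter, 4 mm thick; below it a neck 6 mm in diameter, then a blade 18 mm wide (y), 6 mm thick, z = -10 to -34 mm, tip tapered. Home: origin at the keyhole, y along the fixture's y. About 120 g.
- tee_key: Another key in the stand, not for this lock and to be left alone: a round T-bar 10 mm thick, 62 mm long (y) across its top, 40 mm above its origin, which lies under its collar.
- key_stand: Wooden block 56 x 120 x 46 mm fixed to the bench, origin under its middle on the mat. Two upright slots, at y = -30 and 30 mm, hold the keys, blades along the block's y, collars resting on its top; which key is in which slot varies.
- held_casting: Raw aluminium lever casting 30 x 91 x 21 mm clamped between the jaws, lying along the fixture's x; to be left in place. Origin under its middle.
- cap_a: Raw round cap casting 68 x 70 x 21 mm on the bench; a bystander, to be left alone. Origin under its middle.
- brush: Chip brush 238 mm long; a bystander, to be left alone. Origin under its middle.
- deburrer: Deburring tool with a yellow handle, 153 mm long; a bystander, to be left alone. Origin under its middle.

How it is judged (in metres and radians):
On the way, in this order (a step that is already met when the one before it is completed fails the run):
1. the locking pin is drawn up clear of the jaw (z of lock_pin in the frame of jaw_bore above 0.04 m), for 0.1 s.
2. the pin hangs upright in the park notch, let go, with the key not yet turned (distance between lock_pin and park_notch below 0.01 m and angle between lock_pin's own z axis and vertical below 0.2 rad and contact force between the fingers and lock_pin below 0.5 N and linear speed of lock_pin below 0.05 m/s and value of joint barrel below 0.4 rad), for 0.2 s.
3. the release key is home in the keyhole (z of release_key in the frame of keyhole between -0.003 and 0.004 m and horizontal distance between release_key and keyhole below 0.004 m and angle between release_key's own z axis and vertical below 0.15 rad and value of joint barrel below 1 rad), for 0.1 s.
4. the key is turned to its stop and the jaw is open (z of release_key in the frame of keyhole between -0.003 and 0.004 m and horizontal distance between release_key and keyhole below 0.004 m and angle between release_key's own z axis and vertical below 0.15 rad and value of joint barrel above 1.2 rad and value of joint jaw above 0.0075 m), for 0.2 s.
At the end, for the whole second after the job is handed in: The robot still grips the key (over 2 N), home in the keyhole within 4 mm and 0.15 rad, with the cylinder beyond 1.2 rad and the jaw open over 7.5 mm, not touching jaw or pin; the pin hangs in the park notch within 10 mm, upright within 0.2 rad (all of step 4 and distance between lock_pin and park_notch below 0.01 m and angle between lock_pin's own z axis and vertical below 0.2 rad and contact force between the fingers and release_key above 2 N and contact force between the arm and jaw below 0.5 N and contact force between the arm and lock_pin below 0.5 N); the arm keeps its last pose, push and grip.
It fails at once if the casting is knocked out of the fixture (distance of held_casting from where it was at the start of the episode above 0.02 m).
It fails at once if the T-handled key is taken from the stand (distance of tee_key from where it was at the start of the episode above 0.025 m).
It fails at once if a neighbouring thing is knocked away (distance of any of cap_a, brush, deburrer from where it was at the start of the episode above 0.04 m).
It also fails if it takes over 64 s, if anything falls off the work surface, if the arm or the gripper's body presses on something with over 40 N, if the wrist force passes 120 N, or if a joint passes its speed limit or range.

## Working session

There is one attempt and no reset: what is moved stays moved. The work goes in short steps, Python scripts to look and compute and a tool call to move; the robot and the scene stay as the last step left them, time stands still between calls to the robot, and variables do not carry over. Pictures are saved under pics/ and viewed, at most 10 in all, crops included, and the job is handed in when it is done.

Besides the shell and the picture viewer there is one more tool, called after "Call:" as name(argument=value, ...) on one line, values as JSON. jog_arm: Moves the arm, as the interface text tells. Its arguments: {"type":"object","properties":{"translation":{"type":"array"},"rot":{"type":"array"},"jaw":{"type":"array"},"newtons":{"type":"number"}},"required":["translation","rot","jaw"]}

```bash
mkdir -p pics
python3 - <<'E'
from plant import monitor, get_image
import cv2, numpy as np
o=monitor.get_obs(); print({k:np.round(v,3).tolist() for k,v in o.items()})
for n in ("scene","top"):
    d=get_image(n); cv2.imwrite(f"pics/{n}0.png",d["image"]); np.savez(f"{n}.npz",**d)
    print(n,d["mtx"].tolist(),np.round(d["R"],3).tolist(),d["t"])
d=get_image("wrist");print(d["hand_eye"],d["mtx"])
E
```

```text
{'time_s': 0.0, 'q': [1.257, 0.241, 0.004, 1.335, 0.0, 1.571], 'qd': [0.0, -0.001, -0.0, 0.0, -0.004, -0.002], 'tau': [-0.0, -37.232, 25.241, 0.017, -0.0, -0.0], 'position': [154.145, 475.029, 255.406], 'eef_rot': [-0.0, 0.156, 0.988, -0.001], 'force': [-0.015, 0.226, 0.32], 'torque': [0.048, 0.016, 0.0], 'gripper_force': 0.0, 'finger_gap': 1.0}
scene [[590.7904512235125, 0.0, 315.53665901437313], [0.0, 590.7904512235125, 247.26956394818995], [0.0, 0.0, 1.0]] [[-0.447, 0.895, 0.008], [0.615, 0.313, -0.723], [-0.65, -0.318, -0.69]] [ -58.02972876 -351.19421049 1327.75223843]
top [[513.2294777417826, 0.0, 318.4061714478486], [0.0, 513.2294777417826, 239.78225789731485], [0.0, 0.0, 1.0]] [[-0.03, -0.999, -0.015], [-0.996, 0.031, -0.085], [0.085, 0.012, -0.996]] [319.5321295  478.68013405 870.4732472 ]
[[ 4.41294036e-04 -9.55606443e-01 -2.94645773e-01  7.51495470e+01]
 [ 9.99999821e-01  3.02626796e-04  5.16219319e-04 -2.11971712e-01]
 [-4.04134801e-04 -2.94645948e-01  9.55606405e-01 -1.17672618e+02]
 [ 0.00000000e+00  0.00000000e+00  0.00000000e+00  1.00000000e+00]] [[392.21179369   0.         319.20972892]
 [  0.         392.21179369 235.30833083]
 [  0.           0.           1.        ]]
```

View pics/top0.png

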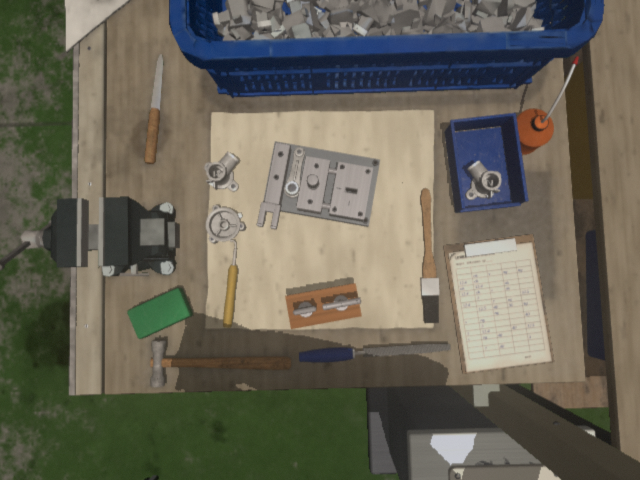

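View pics/scene0.png

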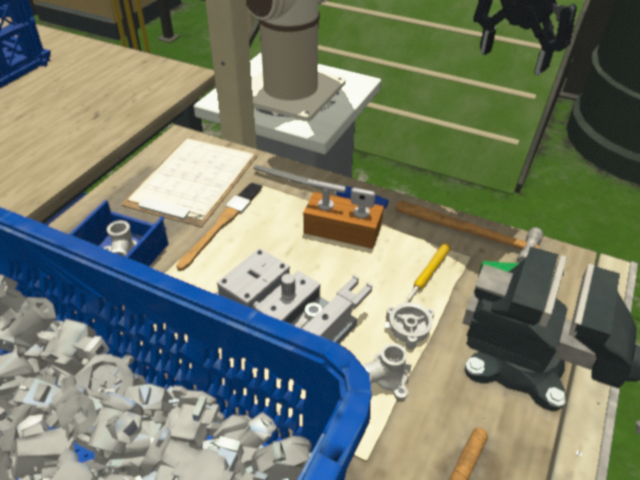

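The top view shows the fixture: pin head at about (313,181), keyhole near (350,190), notch near (268,215). In the stand, the flat-bow key is on the left at (304,310) and the tee on the right at (340,302). The scene view agrees: the tee is at −y.

Run:
```python
import cv2
im=cv2.imread("pics/top0.png")
a=cv2.resize(im[138:230,252:384],None,fx=6,fy=6,interpolation=cv2.INTER_CUBIC);cv2.imwrite("pics/c0.png",a)
b=cv2.resize(im[278:334,280:370],None,fx=8,fy=8,interpolation=cv2.INTER_CUBIC);cv2.imwrite("pics/c1.png",b)
```

```text
(no output)
```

View pics/c0.png

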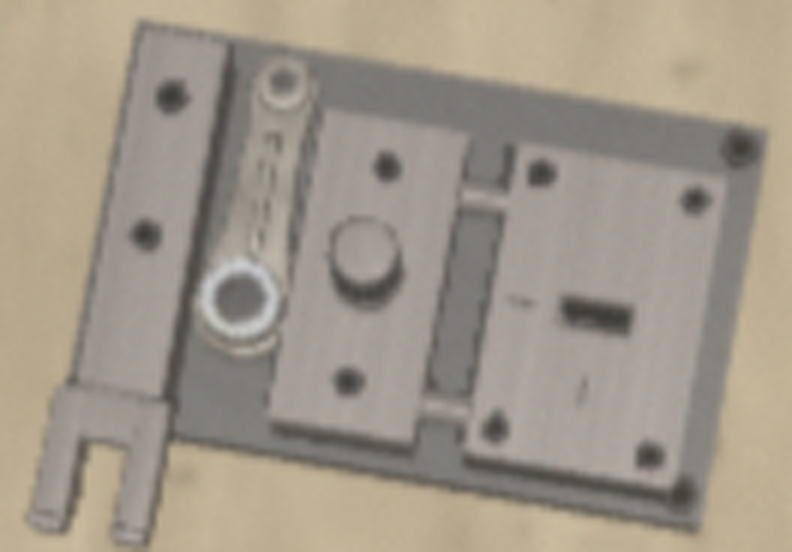

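View pics/c1.png

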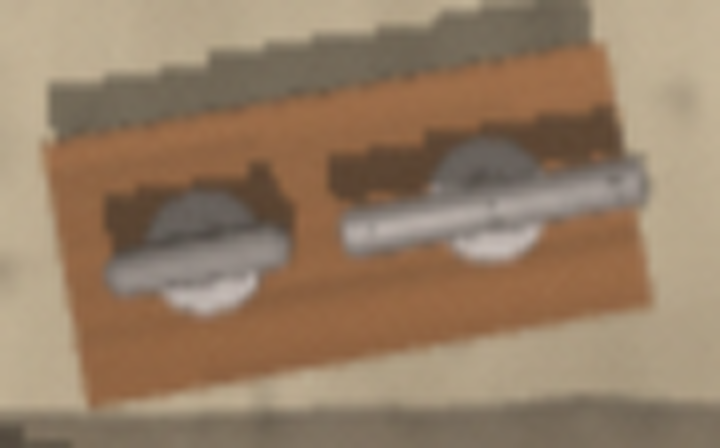

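The crops show the fixture's blocks clearly: keyhole at crop pixel (597,315), pin head top at (365,245), notch root at (105,440). The flat-bow key is at (198,260) in the stand crop, with its collar at (208,252).

```bash
cat > h.py <<'E'
import numpy as np, cv2
from scipy.optimize import least_squares
from scipy.spatial.transform import Rotation as Rn
def cast(d,uv,z,R=None,t=None):
    R=d["R"] if R is None else R; t=d["t"] if t is None else t
    r=R.T@np.linalg.inv(d["mtx"])@np.array([uv[0],uv[1],1.]); c=-R.T@t
    return c+r*(z-c[2])/r[2]
def wristRT(d,o):
    w,x,y,z=o["eef_rot"]; T=np.eye(4);T[:3,:3]=Rn.from_quat([x,y,z,w]).as_matrix();T[:3,3]=o["position"]
    M=np.linalg.inv(T@d["hand_eye"]); return M[:3,:3],M[:3,3]
def fit(loc,wor):
    loc=np.array(loc,float);wor=np.array(wor)[:,:2]
    a=loc-loc.mean(0);b=wor-wor.mean(0)
    yaw=np.arctan2((a[:,0]*b[:,1]-a[:,1]*b[:,0]).sum(),(a*b).sum())
    c,s=np.cos(yaw),np.sin(yaw);Rm=np.array([[c,-s],[s,c]])
    t=wor.mean(0)-Rm@loc.mean(0); return yaw,t,Rm,(wor-(loc@Rm.T+t))
E
python3 - <<'E'
from h import *
d=dict(np.load("top.npz"))
f=lambda x,y:((x+.5)/6-.5+252,(y+.5)/6-.5+138)
g=lambda x,y:((x+.5)/8-.5+280,(y+.5)/8-.5+278)
L=[(45,-34),(45,-94),(-45,-34),(-45,-94),(0,-64),(60,78),(60,52),(-59,66)]
P=[(515,143),(725,178),(466,457),(677,487),(597,315),(140,22),(228,42),(105,440)]
yaw,t,Rm,res=fit(L,[cast(d,f(*p),53) for p in P])
print(yaw,t,np.round(res,1).tolist())
for n,q in dict(key=(0,-64),bore=(0,1),notch=(-66,66)).items(): print(n,Rm@q+t)
print("pin",cast(d,f(365,245),87), "bow",cast(d,g(198,260),95),"tee",cast(d,g(494,204),94))
a,b=cast(d,g(115,275),95),cast(d,g(283,245),95);print(a,b,np.arctan2(*(a-b)[:2][::-1]))
a,b=cast(d,g(350,235),94),cast(d,g(640,185),94);print(a,b,np.arctan2(*(a-b)[:2][::-1]))
S=[(45,145),(605,45),(652,305),(92,405)];print([cast(d,g(*p),49).round(1).tolist() for p in S])
E
```

```text
-0.2031696420018661 [581.47299372 309.43787615] [[-0.2, 0.8], [-0.1, 0.5], [-1.3, -0.6], [0.4, -0.8], [-0.2, -0.4], [1.2, -0.2], [-0.2, 0.3], [0.3, 0.2]]
key [568.5594073  246.75423167]
bore [581.67476851 310.4173081 ]
notch [530.14762134 387.39752052]
pin [583.55170237 310.57442428  87.        ] bow [371.31284783 329.37746528  95.        ] tee [380.53255053 270.52199003  94.        ]
[368.85473539 345.8679488   95.        ] [373.75934403 312.49155367  95.        ] 1.7167005194605442
[375.28521905 299.19959728  94.        ] [383.41067518 241.5299565   94.        ] 1.7107715211673926
[[393.8, 362.8, 49.0], [411.2, 244.9, 49.0], [356.9, 237.1, 49.0], [339.7, 354.3, 49.0]]
```

```bash
cat >> h.py <<'E'
def go(o,target,th=None,zaxis=True):
    """total tool-frame shift (30 mm units) and turn (6 deg units) to target TCP with tool down, tool-y at th deg"""
    w,x,y,z=o["eef_rot"]; R=Rn.from_quat([x,y,z,w])
    cur=R.as_matrix(); a=np.degrees(np.arctan2(cur[1,1],cur[0,1])); th=a if th is None else th
    r=np.radians(th); W=np.array([[-np.sin(r),np.cos(r),0],[np.cos(r),np.sin(r),0],[0,0,-1.]])
    rv=(R.inv()*Rn.from_matrix(W)).as_rotvec(degrees=True)/6
    dl=np.array(target)-o["position"]
    print("t",round(o["time_s"],2),"pos",np.round(o["position"],1),"th",round(a,2),"tilt",np.round(cur[:2,2],3),"q6",round(o["q"][5],2),"gap",round(o["finger_gap"]*85.4,1),"F",np.round(o["force"],1),"grip",round(o["gripper_force"],1))
    print("shift start-axes",np.round(cur.T@dl/30,3),"shift end-axes",np.round(W.T@dl/30,3),"turn",np.round(rv,3))
E
python3 - <<'E'
from h import *
from plant import monitor
go(monitor.get_obs(),[582,310.5,190],78.36)
E
```

```text
t 0.15 pos [154.2 475.2 255.6] th 72.02 tilt [-0.    -0.002] q6 1.57 gap 85.4 F [-0.4  0.9 -0.2] grip 0.0
shift start-axes [-15.257  -0.815   2.189] shift end-axes [-15.074  -2.499   2.187] turn [-1.500e-02 -1.000e-03 -1.057e+00]
```

Call:
jog_arm(translation=[[0,0,0],[-1,-0.16,0.1],[-1,-0.16,0.1],[-1,-0.16,0.1],[-1,-0.16,0.1],[-1,-0.16,0.1],[-1,-0.16,0.1],[-1,-0.16,0.1],[-1,-0.16,0.1],[-1,-0.16,0.1]], rot=[[0,0,-1],[0,0,-0.06],[0,0,0],[0,0,0],[0,0,0],[0,0,0],[0,0,0],[0,0,0],[0,0,0],[0,0,0]], jaw=[50,50,50,50,50,50,50,50,50,50])

```text
time_s: 0.98
position: [411.2, 377.8, 228.8]
eef_rot: [-0.0, 0.101, 0.995, -0.0]
force: [0.4, 0.2, 0.7]
finger_gap: 0.584
gripper_force: 0.0
```

Call:
jog_arm(translation=[[-1,-0.17,0.1],[-1,-0.17,0.1],[-1,-0.17,0.1],[-1,-0.17,0.1],[-1,-0.17,0.1],[-1,-0.17,0.1],[0,0,0],[0,0,0]], rot=[[0,0,0],[0,0,0],[0,0,0],[0,0,0],[0,0,0],[0,0,0],[0,0,0],[0,0,0]], jaw=[50,50,50,50,50,50,50,50])

```text
time_s: 1.65
position: [581.0, 311.1, 209.6]
eef_rot: [-0.001, 0.103, 0.995, -0.001]
force: [-0.1, -0.4, -0.5]
finger_gap: 0.588
gripper_force: 0.0
```

Run:
```python
from h import *
from plant import monitor,get_image
o=monitor.get_obs();go(o,[582,310.5,82],78.36)
d=get_image("wrist");cv2.imwrite("pics/w1.png",d["image"]);R,t=wristRT(d,o);np.savez("w1.npz",mtx=d["mtx"],R=R,t=t)
```

```text
t 1.65 pos [581.  311.1 209.6] th 78.22 tilt [-0.002 -0.001] q6 0.7 gap 50.3 F [-0.1 -0.4 -0.5] grip 0.0
shift start-axes [-0.046 -0.008  4.252] shift end-axes [-0.037 -0.014  4.252] turn [-0.014 -0.02  -0.023]
```

View pics/w1.png

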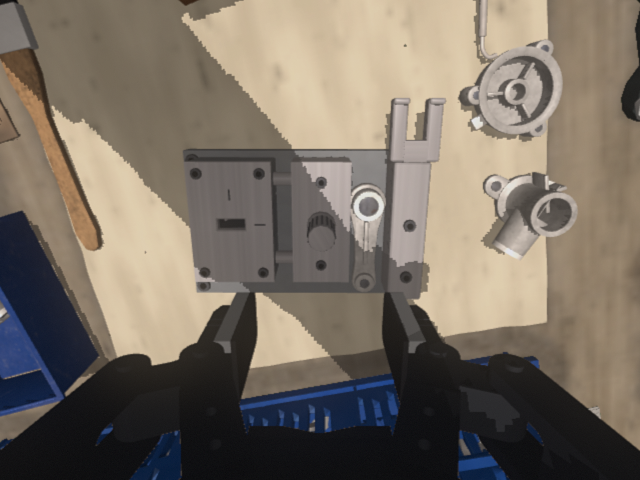

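The wrist view shows the keyhole at (231,224), the pin head at (321,231), the notch root at about (414,143) between the prongs, and the fingers straddling the pin's column. I'll compare these with the top-camera fit.

Run:
```python
from h import *
w=dict(np.load("w1.npz")); im=cv2.imread("pics/w1.png")
g=cv2.cvtColor(im,cv2.COLOR_BGR2GRAY)
sub=g[212:236,212:252]; m=(sub<60).astype(np.uint8); n,l,s,c=cv2.connectedComponentsWithStats(m)
i=1+np.argmax(s[1:,4]); k=c[i]+[212,212]; print(k,s[i]); print("key",cast(w,k,53))
yaw=-.2032
# notch: column profile across prongs at rows 112..130
for r in (115,125,135): print(r,g[r,388:450].tolist())
b=cv2.resize(im[85:300,180:450],None,fx=2.9,fy=2.7,interpolation=cv2.INTER_CUBIC);cv2.imwrite("pics/c2.png",b)
```

```text
[231.74439462 223.15246637] [  7   7  26   9 223]
key [567.89912303 248.80757372  53.        ]
115 [114, 111, 95, 80, 101, 139, 163, 184, 193, 187, 183, 180, 177, 172, 169, 166, 166, 164, 153, 153, 179, 199, 202, 202, 203, 203, 206, 205, 183, 128, 121, 122, 123, 124, 124, 118, 100, 78, 80, 100, 134, 156, 173, 182, 180, 176, 174, 171, 169, 167, 164, 164, 163, 154, 161, 194, 198, 197, 195, 195, 197, 197]
125 [115, 107, 83, 82, 111, 153, 171, 186, 185, 181, 177, 174, 171, 168, 166, 165, 165, 158, 144, 162, 196, 199, 199, 201, 201, 202, 182, 127, 120, 122, 123, 122, 122, 124, 119, 102, 79, 80, 94, 129, 154, 168, 179, 177, 174, 172, 170, 166, 165, 164, 164, 164, 154, 148, 173, 194, 196, 195, 194, 193, 194, 195]
135 [107, 89, 78, 100, 141, 159, 174, 182, 178, 174, 171, 170, 169, 165, 164, 165, 163, 154, 165, 195, 198, 197, 198, 198, 198, 180, 130, 124, 119, 121, 121, 121, 122, 122, 111, 80, 76, 79, 110, 149, 162, 174, 175, 173, 170, 168, 167, 165, 164, 163, 162, 159, 156, 177, 194, 194, 194, 195, 194, 194, 194, 194]
```

View pics/c2.png

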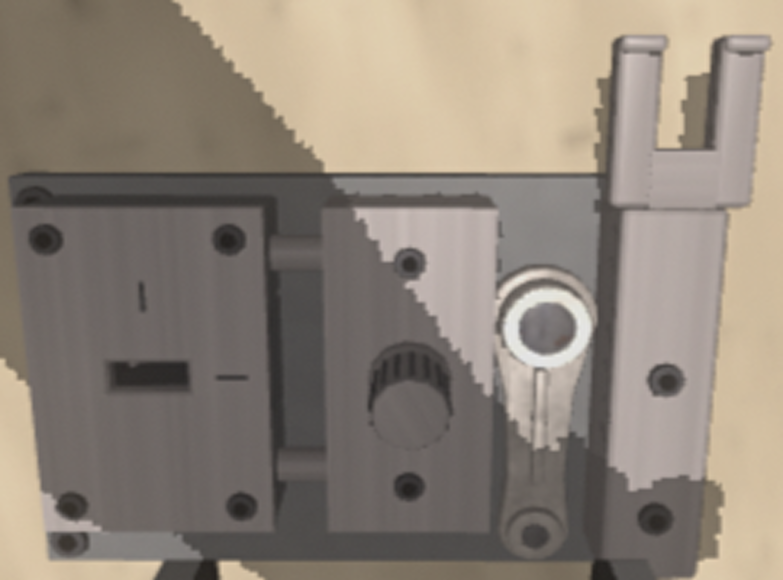

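Run:
```python
from h import *
w=dict(np.load("w1.npz"))
f=lambda x,y:((x+.5)/2.9-.5+180,(y+.5)/2.7-.5+85)
L=[(-45,-94),(-45,-34),(45,-34),(45,-94),(-59,59.5),(-59,72.5)]
P=[f(14,207),f(264,205),f(273,530),f(47,530),f(655,150),f(709,150)]
L.append((0,-64));P.append((231.74,223.15))
yaw,t,Rm,res=fit(L,[cast(w,p,53) for p in P])
print(yaw,t,np.round(res,1).tolist())
for n,q in dict(key=(0,-64),bore=(0,1),notch=(-66,66)).items(): print(n,Rm@q+t)
print("pin",cast(w,f(410,412),87),"slot at row125",Rm.T@(cast(w,(416.8,125),53)[:2]-t))
```

```text
-0.20414382867442585 [581.18293854 310.82993634] [[0.4, 0.7], [-0.1, 0.5], [-0.1, -0.5], [0.1, 0.3], [0.0, -0.7], [-0.0, -1.0], [-0.3, 0.6]]
key [568.20829269 248.15890184]
bore [581.38566738 311.80917125]
notch [529.93353775 388.8395442 ]
pin [581.17261518 312.04988012  87.        ] slot at row125 [-68.81822427  65.77048165]
```

Call:
jog_arm(translation=[[-0.01,0,0.8],[0,0,0.85],[0,0,0.85],[0,0,0.85],[0,0,0.85],[0,0,0],[0,0,0],[0,0,0],[0,0,0],[0,0,0]], rot=[[0,0,-0.02],[0,0,0],[0,0,0],[0,0,0],[0,0,0],[0,0,0],[0,0,0],[0,0,0],[0,0,0],[0,0,0]], jaw=[50,50,50,50,50,40,15,10,10,10], newtons=40)

```text
time_s: 2.53
position: [581.2, 313.2, 87.6]
eef_rot: [0.001, 0.1, 0.995, 0.001]
force: [-1.3, 0.5, -0.4]
finger_gap: 0.196
gripper_force: 39.0
```

Run:
```python
from h import *
from plant import monitor
go(monitor.get_obs(),[581.4,311.2,150],78.33);print(monitor.get_obs()["torque"])
```

```text
t 2.53 pos [581.2 313.2  87.6] th 78.52 tilt [0.003 0.002] q6 0.69 gap 16.7 F [-1.3  0.5 -0.4] grip 39.0
shift start-axes [-0.024 -0.058 -2.081] shift end-axes [-0.02  -0.063 -2.081] turn [0.021 0.022 0.031]
[-0.02480162  0.11513812  0.02994558]
```

Call:
jog_arm(translation=[[0,0,-0.3],[0,0,-0.5],[0,0,-0.7],[0,0,-0.6],[0,0,0],[0,0,0]], rot=[[0,0,0],[0,0,0],[0,0,0],[0,0,0],[0,0,0],[0,0,0]], jaw=[10,10,10,10,10,10], newtons=60)

```text
time_s: 3.03
position: [581.8, 313.1, 151.0]
eef_rot: [0.002, 0.1, 0.995, 0.002]
force: [0.6, 0.1, -2.3]
finger_gap: 0.193
gripper_force: 58.6
```

Run:
```python
from h import *
from plant import monitor
go(monitor.get_obs(),[529.2,389.6,150],78.33)
```

```text
t 3.03 pos [581.8 313.1 151. ] th 78.49 tilt [0.005 0.003] q6 0.69 gap 16.5 F [ 0.6  0.1 -2.3] grip 58.6
shift start-axes [2.229 2.149 0.03 ] shift end-axes [2.235 2.143 0.032] turn [0.033 0.038 0.027]
```

Call:
jog_arm(translation=[[0.45,0.43,0],[0.46,0.43,0],[0.46,0.43,0],[0.46,0.43,0],[0.46,0.42,0.2],[0,0,0.3],[0,0,0],[0,0,0]], rot=[[0.03,0.03,0.02],[0,0,0],[0,0,0],[0,0,0],[0,0,0],[0,0,0],[0,0,0],[0,0,0]], jaw=[10,10,10,10,10,10,10,10])

```text
time_s: 3.7
position: [525.3, 388.1, 131.5]
eef_rot: [-0.003, 0.101, 0.995, -0.003]
force: [0.1, -0.1, -1.1]
finger_gap: 0.187
gripper_force: 58.6
```

Run:
```python
from h import *
from plant import monitor,get_image
o=monitor.get_obs();go(o,[528.2,389.6,90],78.33)
d=get_image("wrist");im=d["image"];R,t=wristRT(d,o);np.savez("w2.npz",mtx=d["mtx"],R=R,t=t)
cv2.imwrite("pics/w2f.png",im);cv2.imwrite("pics/w2.png",cv2.resize(im[150:480,200:440],None,fx=2.4,fy=1.8,interpolation=cv2.INTER_CUBIC))
```

```text
t 3.7 pos [525.3 388.1 131.5] th 78.38 tilt [-0.006 -0.005] q6 0.84 gap 16.0 F [ 0.1 -0.1 -1.1] grip 58.6
shift start-axes [-0.092  0.078  1.382] shift end-axes [-0.085  0.07   1.383] turn [-0.059 -0.049  0.008]
```

View pics/w2.png

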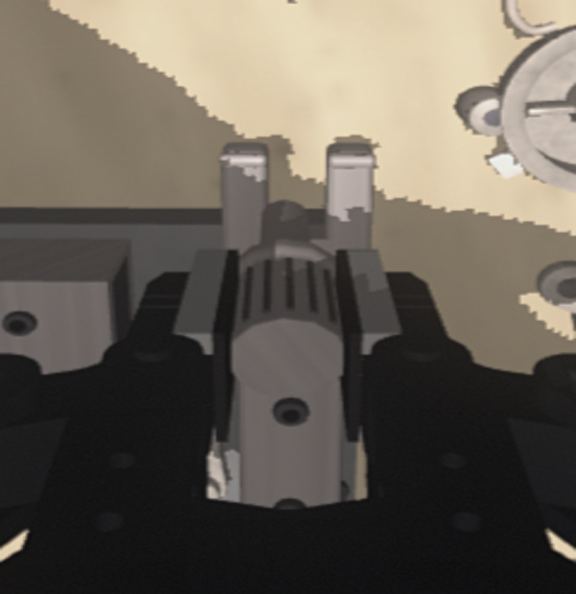

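The picture shows the pin hanging straight in the jaws on the tool's centre line (crop column 287). The slot between the prongs runs from columns 268 to 328, centred near 298, so it lies a little to +y.

Run:
```python
from h import *
w=dict(np.load("w2.npz"));g=cv2.cvtColor(cv2.imread("pics/w2f.png"),cv2.COLOR_BGR2GRAY)
for r in (252,262,270): print(r,list(enumerate(g[r,286:362].tolist(),286)) if r==262 else g[r,286:362].tolist())
yaw=-.2037;c,s=np.cos(yaw),np.sin(yaw)
tc=np.array([525.3,388.1])
for a in ((268,210),(328,210),(298,210),(222,210),(374,210)):
    p=cast(w,(a[0]/2.4+200,a[1]/1.8+150),53)[:2]; print(a,np.array([[c,s],[-s,c]])@(p-tc))
```

```text
252 [123, 120, 118, 116, 114, 106, 94, 98, 103, 109, 110, 109, 108, 107, 108, 107, 107, 107, 105, 105, 104, 106, 103, 96, 88, 87, 111, 120, 120, 120, 120, 121, 122, 121, 121, 121, 122, 122, 122, 122, 122, 123, 123, 123, 123, 125, 128, 123, 136, 143, 119, 155, 165, 175, 181, 181, 179, 178, 177, 176, 176, 175, 175, 173, 173, 176, 172, 155, 134, 145, 201, 211, 210, 208, 208, 209]
262 [(286, 122), (287, 122), (288, 121), (289, 121), (290, 121), (291, 116), (292, 102), (293, 97), (294, 101), (295, 107), (296, 109), (297, 107), (298, 107), (299, 107), (300, 106), (301, 106), (302, 105), (303, 104), (304, 104), (305, 103), (306, 104), (307, 104), (308, 103), (309, 98), (310, 87), (311, 84), (312, 99), (313, 98), (314, 87), (315, 74), (316, 71), (317, 72), (318, 75), (319, 83), (320, 83), (321, 83), (322, 87), (323, 102), (324, 115), (325, 120), (326, 124), (327, 123), (328, 124), (329, 123), (330, 124), (331, 124), (332, 125), (333, 125), (334, 120), (335, 105), (336, 116), (337, 156), (338, 167), (339, 175), (340, 180), (341, 177), (342, 177), (343, 176), (344, 175), (345, 175), (346, 174), (347, 173), (348, 172), (349, 173), (350, 174), (351, 174), (352, 167), (353, 155), (354, 133), (355, 109), (356, 124), (357, 125), (358, 124), (359, 123), (360, 122), (361, 122)]
270 [57, 59, 58, 58, 57, 58, 72, 94, 100, 105, 107, 106, 105, 105, 103, 104, 103, 103, 102, 103, 103, 103, 96, 76, 69, 70, 69, 70, 70, 70, 74, 84, 84, 83, 81, 80, 79, 73, 69, 68, 68, 69, 64, 63, 62, 62, 63, 63, 65, 72, 88, 99, 107, 113, 132, 166, 177, 176, 158, 109, 103, 104, 104, 103, 105, 105, 102, 97, 98, 114, 124, 124, 123, 123, 122, 121]
(268, 210) [ 2.52857479 -4.67365518]
(328, 210) [2.48076897 8.73929707]
(298, 210) [2.50466722 2.03413043]
(222, 210) [  2.56525122 -14.96401661]
(374, 210) [ 2.44414312 19.01546944]
```

Call:
jog_arm(translation=[[-0.08,0.07,0],[0,0,0],[0,0,0.2],[0,0,0.2]], rot=[[-0.06,-0.05,0],[0,0,0],[0,0,0],[0,0,0]], jaw=[10,10,10,10])

```text
time_s: 4.08
position: [529.7, 390.5, 121.7]
eef_rot: [0.002, 0.102, 0.995, 0.002]
force: [-0.2, -0.0, -0.6]
finger_gap: 0.188
gripper_force: 58.6
```

Call:
jog_arm(translation=[[0,0,0.2],[0,0,0.2],[0,0,0.2],[0,0,0.2],[0,0,0],[0,0,0]], rot=[[0,0,0],[0,0,0],[0,0,0],[0,0,0],[0,0,0],[0,0,0]], jaw=[10,10,10,10,10,10])

```text
time_s: 4.58
position: [528.5, 390.5, 96.5]
eef_rot: [0.001, 0.101, 0.995, 0.001]
force: [-0.2, 0.6, -0.4]
finger_gap: 0.188
gripper_force: 58.6
```

Run:
```python
from h import *
from plant import monitor
o=monitor.get_obs();go(o,[528,390.2,87.5],78.33)
```

```text
t 4.58 pos [528.5 390.5  96.5] th 78.38 tilt [0.001 0.002] q6 0.84 gap 16.0 F [-0.2  0.6 -0.4] grip 58.6
shift start-axes [ 0.014 -0.014  0.3  ] shift end-axes [ 0.014 -0.013  0.3  ] turn [0.019 0.01  0.009]
```

Call:
jog_arm(translation=[[0,0,0.15],[0,0,0.12],[0,0,0],[0,0,0],[0,0,0],[0,0,0],[0,0,0],[0,0,0]], rot=[[0,0,0],[0,0,0],[0,0,0],[0,0,0],[0,0,0],[0,0,0],[0,0,0],[0,0,0]], jaw=[10,10,10,18,22,28,36,40])

```text
time_s: 5.25
position: [529.1, 391.0, 89.6]
eef_rot: [0.001, 0.101, 0.995, 0.002]
force: [0.1, 0.1, -0.1]
finger_gap: 0.466
gripper_force: 0.0
```

Call:
jog_arm(translation=[[0,0,0],[0,0,0],[0,0,-0.6],[0,0,-0.9],[0,0,-0.9],[0,0,-0.9],[0,0,0]], rot=[[0,0,0],[0,0,0],[0,0,0],[0,0,0],[0,0,0],[0,0,0],[0,0,0]], jaw=[50,50,50,50,50,50,50])

```text
time_s: 5.83
position: [531.3, 392.4, 195.4]
eef_rot: [0.005, 0.101, 0.995, 0.005]
force: [0.4, 1.2, 1.6]
finger_gap: 0.583
gripper_force: 0.0
```

Run:
```python
from h import *
from plant import monitor,get_image
o=monitor.get_obs();go(o,[371.2,329.4,187],188.3)
d=get_image("wrist");im=d["image"];cv2.imwrite("pics/w3.png",im[120:420,170:470])
```

```text
t 5.83 pos [531.3 392.4 195.4] th 78.38 tilt [0.012 0.01 ] q6 0.84 gap 49.8 F [0.4 1.2 1.6] grip 0.0
shift start-axes [ 4.805 -3.135  0.196] shift end-axes [1.308 5.583 0.28 ] turn [-1.400e-02  1.710e-01 -1.832e+01]
```

View pics/w3.png

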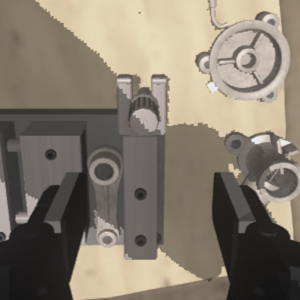

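The pin hangs upright in the notch (head at crop pixel (145,120) between the prongs) and is released. Now on to the key.

Call:
jog_arm(translation=[[0.8,-0.52,0.03],[0.8,-0.52,0.03],[0.8,-0.52,0.03],[0.8,-0.52,0.03],[0.8,-0.52,0.03],[0.8,-0.52,0.03],[0,0,0],[0,0,0],[0,0,0],[0,0,0]], rot=[[0,0,0],[0,0,0],[0,0,0],[0,0,0],[0,0,0],[0,0,0],[0,0,-1],[0,0,-1],[0,0,-1],[0,0,-1]], jaw=[50,50,50,50,50,50,50,50,50,50])

```text
time_s: 6.72
position: [368.0, 327.3, 181.3]
eef_rot: [0.001, -0.111, 0.994, 0.001]
force: [0.2, 1.1, -0.2]
finger_gap: 0.587
gripper_force: 0.0
```

Call:
jog_arm(translation=[[0,0,0],[0,0,0],[0,0,0],[0,0,0],[0,0,0],[0,0,0],[0,0,0],[0,0,0],[0,0,0],[0,0,0]], rot=[[0,0,-1],[0,0,-1],[0,0,-1],[0,0,-1],[0,0,-1],[0,0,-1],[0,0,-1],[0,0,-1],[0,0,-1],[0,0,-1]], jaw=[50,50,50,50,50,50,50,50,50,50])

```text
time_s: 7.55
position: [368.2, 327.3, 181.1]
eef_rot: [0.001, -0.593, 0.806, 0.0]
force: [-0.8, -0.8, -0.7]
finger_gap: 0.58
gripper_force: 0.0
```

Call:
jog_arm(translation=[[0,0,0],[0,0,0],[0,0,0],[0,0,0],[0,0,0],[0,0,0]], rot=[[0,0,-1],[0,0,-1],[0,0,-1],[0,0,-1],[0,0,-0.3],[0,0,0]], jaw=[50,50,50,50,50,50])

```text
time_s: 8.05
position: [368.2, 327.3, 181.2]
eef_rot: [-0.001, 0.756, -0.655, 0.0]
force: [0.5, -0.4, -0.8]
finger_gap: 0.587
gripper_force: 0.0
```

Run:
```python
from h import *
from plant import monitor,get_image
o=monitor.get_obs();go(o,[371.2,329.4,86],188.3)
d=get_image("wrist");im=d["image"];R,t=wristRT(d,o);np.savez("w4.npz",mtx=d["mtx"],R=R,t=t)
cv2.imwrite("pics/w4f.png",im);cv2.imwrite("pics/w4.png",im[100:480,100:540])
```

```text
t 8.05 pos [368.2 327.3 181.2] th -171.8 tilt [0.001 0.001] q6 -0.99 gap 50.2 F [ 0.5 -0.4 -0.8] grip 0.0
shift start-axes [-0.05  -0.105  3.172] shift end-axes [-0.053 -0.11   3.172] turn [-0.013  0.011 -0.016]
```

View pics/w4.png

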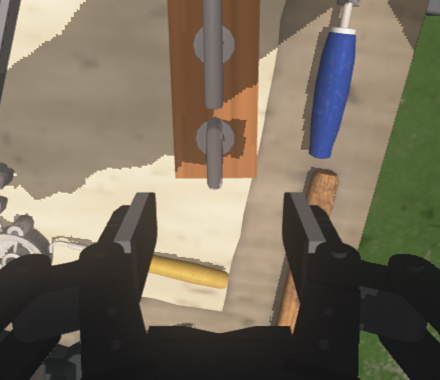

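The wrist view shows the flat bow at crop columns 208–221, rows 118–187, with its collar at (215,139). The tee is beyond it and clear of the jaws.

Run:
```python
from h import *
w=dict(np.load("w4.npz"));g=cv2.cvtColor(cv2.imread("pics/w4f.png"),cv2.COLOR_BGR2GRAY)
for r in (235,255,275): print(r,g[r,300:330].tolist())
print("near",cast(w,(315,287),95),"far",cast(w,(314,218),95),"collar",cast(w,(315,239),53))
for z,p in ((49,(275,278)),(49,(356,278))): print(cast(w,p,z))
```

```text
235 [115, 114, 114, 117, 118, 111, 97, 104, 115, 114, 115, 116, 117, 117, 116, 115, 112, 110, 108, 107, 116, 124, 89, 92, 116, 119, 120, 120, 120, 118]
255 [88, 88, 87, 87, 87, 82, 78, 100, 113, 116, 116, 119, 119, 120, 119, 116, 114, 112, 110, 109, 104, 89, 75, 81, 87, 89, 91, 109, 141, 144]
275 [142, 141, 141, 142, 139, 140, 128, 99, 108, 115, 116, 119, 121, 122, 121, 119, 118, 114, 112, 112, 108, 101, 115, 140, 144, 143, 144, 143, 145, 144]
near [368.01974818 345.79903961  95.        ] far [374.20968184 305.84586495  95.        ] collar [370.60851675 330.90762178  53.        ]
[393.84005999 364.13971891  49.        ]
[338.51862908 356.11116974  49.        ]
```

Call:
jog_arm(translation=[[-0.095,-0.095,0.4],[0,0,0.7],[0,0,0.7],[0,0,0.7],[0,0,0.4],[0,0,0.2],[0,0,0],[0,0,0]], rot=[[0,0,0],[0,0,0],[0,0,0],[0,0,0],[0,0,0],[0,0,0],[0,0,0],[0,0,0]], jaw=[50,50,50,50,50,50,50,50])

```text
time_s: 8.77
position: [371.4, 331.3, 89.3]
eef_rot: [-0.002, 0.756, -0.655, 0.0]
force: [-0.8, 0.5, 0.3]
finger_gap: 0.583
gripper_force: 0.0
```

Run:
```python
from h import *
from plant import monitor
o=monitor.get_obs();go(o,[370.6,330.5,85],188.3)
```

```text
t 8.77 pos [371.4 331.3  89.3] th -171.84 tilt [0.002 0.002] q6 -0.98 gap 49.8 F [-0.8  0.5  0.3] grip 0.0
shift start-axes [0.024 0.032 0.142] shift end-axes [0.023 0.031 0.142] turn [-0.026  0.02  -0.024]
```

Call:
jog_arm(translation=[[0.02,0.03,0.14],[0,0,0],[0,0,0],[0,0,0],[0,0,0],[0,0,0],[0,0,0],[0,0,0],[0,0,0]], rot=[[-0.02,0.02,-0.02],[0,0,0],[0,0,0],[0,0,0],[0,0,0],[0,0,0],[0,0,0],[0,0,0],[0,0,0]], jaw=[50,40,20,10,3,3,3,3,3], newtons=90)

```text
time_s: 9.52
position: [370.9, 330.9, 85.7]
eef_rot: [-0.001, 0.756, -0.654, 0.0]
force: [-1.1, -1.0, 5.9]
finger_gap: 0.091
gripper_force: 88.7
```

Run:
```python
from h import *
from plant import monitor
o=monitor.get_obs();go(o,[370.6,330.5,145],188.3)
```

```text
t 9.52 pos [370.9 330.9  85.7] th -171.7 tilt [0.002 0.001] q6 -0.99 gap 7.8 F [-1.1 -1.   5.9] grip 88.7
shift start-axes [ 0.01   0.01  -1.978] shift end-axes [ 0.012  0.013 -1.978] turn [-0.018  0.008 -0.   ]
```

Call:
jog_arm(translation=[[0,0,-0.2],[0,0,-0.5],[0,0,-0.7],[0,0,-0.7],[0,0,-0.2],[0,0,0],[0,0,0],[0,0,0],[0,0,0],[0,0,0]], rot=[[0,0,0],[0,0,0],[0,0,0],[0,0,0],[0,0,0],[0,0,0.9],[0,0,0.9],[0,0,0.9],[0,0,0.63],[0,0,0]], jaw=[3,3,3,3,3,3,3,3,3,3])

```text
time_s: 10.35
position: [370.2, 330.2, 153.2]
eef_rot: [-0.0, -0.631, 0.776, -0.0]
force: [0.4, -0.2, -1.4]
finger_gap: 0.093
gripper_force: 88.1
```

Run:
```python
from h import *
from plant import monitor
o=monitor.get_obs();go(o,[568.2,248.9,145],168.33)
```

```text
t 10.35 pos [370.2 330.2 153.2] th 168.26 tilt [-0.    -0.001] q6 -0.64 gap 8.0 F [ 0.4 -0.2 -1.4] grip 88.1
shift start-axes [ 1.311 -7.014  0.274] shift end-axes [ 1.32  -7.013  0.273] turn [-0.    -0.007 -0.011]
```

Call:
jog_arm(translation=[[0.1,-0.5,0],[0.14,-0.78,0],[0.15,-0.78,0],[0.15,-0.78,0],[0.15,-0.78,0],[0.15,-0.78,0],[0.15,-0.8,0],[0.15,-0.8,0],[0.15,-0.8,0],[0.02,-0.21,0]], rot=[[0,0,0],[0,0,0],[0,0,0],[0,0,0],[0,0,0],[0,0,0],[0,0,0],[0,0,0],[0,0,0],[0,0,0]], jaw=[3,3,3,3,3,3,3,3,3,3])

```text
time_s: 11.18
position: [571.5, 247.6, 153.1]
eef_rot: [0.001, -0.631, 0.776, -0.001]
force: [0.1, -0.9, -1.3]
finger_gap: 0.089
gripper_force: 88.2
```

Call:
jog_arm(translation=[[0,0,0.2],[0,0,0.4],[0,0,0.1],[0,0,0],[0,0,0]], rot=[[0,0,0],[0,0,0],[0,0,0],[0,0,0],[0,0,0]], jaw=[3,3,3,3,3])

```text
time_s: 11.6
position: [567.4, 249.9, 132.7]
eef_rot: [-0.0, -0.632, 0.775, 0.0]
force: [-0.2, -0.4, -1.4]
finger_gap: 0.094
gripper_force: 88.2
```

Run:
```python
from h import *
from plant import monitor
o=monitor.get_obs();go(o,[568.2,248.9,126],168.33)
```

```text
t 11.6 pos [567.4 249.9 132.7] th 168.41 tilt [-0.001 -0.   ] q6 -0.95 gap 8.0 F [-0.2 -0.4 -1.4] grip 88.2
shift start-axes [ 0.028 -0.034  0.223] shift end-axes [ 0.028 -0.034  0.223] turn [ 0.006 -0.004  0.013]
```

Run:
```python
from h import *
from plant import monitor,get_image
o=monitor.get_obs();d=get_image("wrist");im=d["image"];R,t=wristRT(d,o);np.savez("w5.npz",mtx=d["mtx"],R=R,t=t,pos=o["position"])
cv2.imwrite("pics/w5f.png",im)
s=get_image("scene");cv2.imwrite("pics/s5f.png",s["image"])
T=get_image("top");cv2.imwrite("pics/t5f.png",T["image"])
p=s["mtx"]@(s["R"]@np.array([568.2,248.5,53])+s["t"]);p=p[:2]/p[2];print("scene key",p)
q=d["mtx"]@(R@np.array([568.2,248.5,53])+t);q=q[:2]/q[2];print("wrist key",q)
q=q.astype(int);p=p.astype(int)
A=cv2.resize(im[q[1]-75:q[1]+75,q[0]-50:q[0]+50],(400,600),interpolation=cv2.INTER_CUBIC)
B=cv2.resize(s["image"][p[1]-75:p[1]+25,p[0]-34:p[0]+33],(400,600),interpolation=cv2.INTER_CUBIC)
cv2.imwrite("pics/c5.png",np.hstack([A,B]));print(q,p)
```

```text
scene key [253.16095888 273.81163998]
wrist key [317.12088695 258.99604408]
[317 258] [253 273]
```

View pics/c5.png

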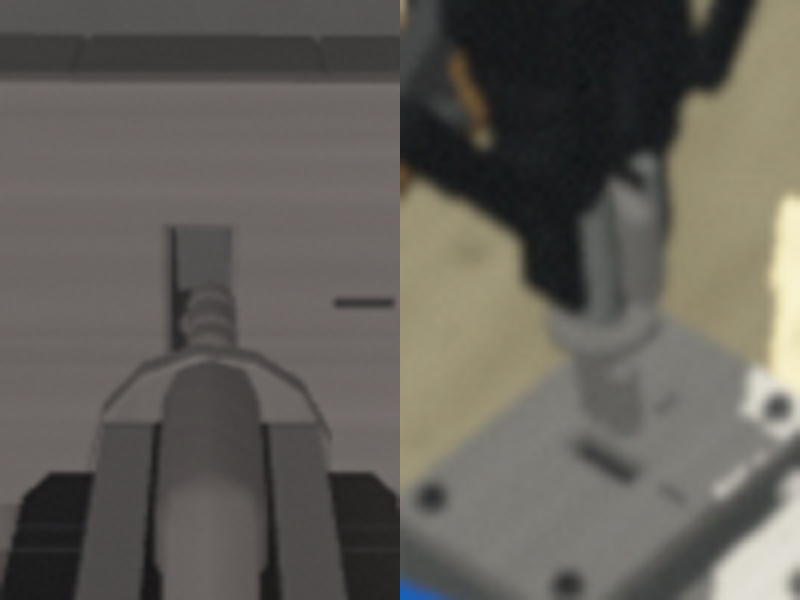

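The last picture: in the wrist half, the slot spans crop columns 165–235 with its near end at row 228 and the centre tick at row 302. The blade tip is near column 211, so it sits about 1 mm off in tool −y. In the scene half, the blade tip at (611,425) stands just above the slot at (605,460).

Run:
```python
from h import *
w=dict(np.load("w5.npz"));tc=w["pos"];s=dict(np.load("scene.npz"))
a=np.radians(168.41);A=np.array([[-np.sin(a),np.cos(a)],[np.cos(a),np.sin(a)]])
F=lambda x,y:((x+.5)/4-.5+267,(y+.5)/4-.5+183)
G=lambda x,y:((x-400+.5)/5.97-.5+219,(y+.5)/6-.5+198)
f=lambda n,d,p,z:print(n,np.round(A@(cast(d,p,z)[:2]-tc[:2]),2))
f("slot near end (10mm beyond centre)",w,F(200,227),53)
f("slot centre tick",w,F(200,302),53)
f("collar near top edge",w,F(212,348),100); f("collar near bottom edge",w,F(212,348),96)
f("blade tip near end",w,F(212,287),62); f("blade near end +3",w,F(212,287),65)
f("scene slot",s,G(605,461),53);f("scene blade bottom mid",s,G(611,425),62)
f("scene collar L",s,G(548,325),96);f("scene collar R",s,G(658,325),96)
```

```text
slot near end (10mm beyond centre) [12.28 -1.35]
slot centre tick [ 1.73 -1.37]
collar near top edge [14.24  0.13]
collar near bottom edge [12.61  0.14]
blade tip near end [7.13 0.22]
blade near end +3 [8.22 0.21]
scene slot [ 0.69 -2.2 ]
scene blade bottom mid [1.25 1.39]
scene collar L [10.14 -7.12]
scene collar R [-9.69  8.69]
```

Call:
jog_arm(translation=[[0.053,-0.045,0],[0,0,0],[0,0,0.15],[0,0,0.15],[0,0,0.1],[0,0,0]], rot=[[0,0,0.01],[0,0,0],[0,0,0],[0,0,0],[0,0,0],[0,0,0]], jaw=[3,3,3,3,3,3])

```text
time_s: 12.25
position: [568.9, 247.3, 119.8]
eef_rot: [-0.001, -0.631, 0.776, 0.0]
force: [-0.0, -0.4, -0.9]
finger_gap: 0.092
gripper_force: 88.2
```

Run:
```python
from h import *
from plant import monitor
o=monitor.get_obs();go(o,[568.6,248.1,118],168.33);print(o["torque"])
```

```text
t 12.25 pos [568.9 247.3 119.8] th 168.26 tilt [-0.001 -0.001] q6 -0.96 gap 7.8 F [-0.  -0.4 -0.9] grip 88.2
shift start-axes [-0.023  0.014  0.06 ] shift end-axes [-0.023  0.014  0.06 ] turn [ 0.01  -0.008 -0.012]
[-0.02809713  0.04659889 -0.05958575]
```

Call:
jog_arm(translation=[[0,0,0.1],[0,0,0.1],[0,0,0.05],[0,0,0]], rot=[[0,0,0],[0,0,0],[0,0,0],[0,0,0]], jaw=[3,3,3,3])

```text
time_s: 12.58
position: [569.3, 247.6, 113.1]
eef_rot: [-0.0, -0.631, 0.776, -0.0]
force: [-0.6, -0.4, -0.8]
finger_gap: 0.091
gripper_force: 88.3
```

Call:
jog_arm(translation=[[0,0,0.1],[0,0,0.1],[0,0,0.1],[0,0,0.1],[0,0,0]], rot=[[0,0,0.4],[0,0,-0.4],[0,0,-0.4],[0,0,0.4],[0,0,0]], jaw=[3,3,3,3,3])

```text
time_s: 13.0
position: [569.3, 247.2, 101.5]
eef_rot: [-0.0, -0.631, 0.776, -0.0]
force: [-0.6, -0.7, -1.1]
finger_gap: 0.093
gripper_force: 88.2
```

Run:
```python
from h import *
from plant import monitor
o=monitor.get_obs();go(o,[569,247.6,89.7],168.33);print(o["torque"])
```

```text
t 13.0 pos [569.3 247.2 101.5] th 168.21 tilt [ 0.    -0.001] q6 -0.95 gap 7.9 F [-0.6 -0.7 -1.1] grip 88.2
shift start-axes [-0.01   0.012  0.393] shift end-axes [-0.01   0.012  0.393] turn [-0.004 -0.007 -0.021]
[-0.33040077  0.25265601 -0.01108662]
```

Call:
jog_arm(translation=[[0,0,0.1],[0,0,0.1],[0,0,0.1],[0,0,0.05],[0,0,0]], rot=[[0,0,0.4],[0,0,-0.4],[0,0,-0.4],[0,0,0.4],[0,0,0]], jaw=[3,3,3,3,3])

```text
time_s: 13.42
position: [569.6, 248.1, 92.6]
eef_rot: [0.001, -0.631, 0.776, 0.0]
force: [-1.6, -0.0, 2.8]
finger_gap: 0.094
gripper_force: 88.9
```

Run:
```python
from h import *
from plant import monitor
o=monitor.get_obs();go(o,[569,247.6,89.7],168.33);print(o["torque"])
```

```text
t 13.42 pos [569.6 248.1  92.6] th 168.26 tilt [0.002 0.002] q6 -0.96 gap 8.0 F [-1.6 -0.   2.8] grip 88.9
shift start-axes [0.021 0.015 0.096] shift end-axes [0.021 0.014 0.096] turn [-0.012  0.019 -0.011]
[0.05534666 0.57394262 0.02583725]
```

Call:
jog_arm(translation=[[0,0,0.06],[0,0,0.06],[0,0,0.05],[0,0,0],[0,0,0]], rot=[[0,0,0.4],[0,0,-0.4],[0,0,-0.4],[0,0,0.4],[0,0,0]], jaw=[3,3,3,3,3])

```text
time_s: 13.83
position: [569.7, 248.3, 89.7]
eef_rot: [0.002, -0.631, 0.776, -0.0]
force: [-6.2, -2.8, 16.9]
finger_gap: 0.091
gripper_force: 90.9
```

Run:
```python
from h import *
from plant import monitor
o=monitor.get_obs();go(o,[569,247.6,89.7],168.33);print(o["torque"])
```

```text
t 13.83 pos [569.7 248.3  89.7] th 168.28 tilt [0.003 0.002] q6 -0.96 gap 7.8 F [-6.2 -2.8 16.9] grip 90.9
shift start-axes [ 0.026  0.018 -0.001] shift end-axes [ 0.026  0.018 -0.001] turn [-0.021  0.025 -0.008]
[-0.42356994  1.66707978 -0.02417639]
```

Call:
jog_arm(translation=[[0,0.03,0.03],[0,0,0.02],[0,0,0],[0,0,0],[0,0,0]], rot=[[0,0,0.4],[0,0,-0.4],[0,0,-0.4],[0,0,0.4],[0,0,0]], jaw=[3,3,3,3,3])

```text
time_s: 14.25
position: [569.6, 248.3, 89.6]
eef_rot: [0.003, -0.631, 0.776, -0.001]
force: [-7.6, -2.8, 22.4]
finger_gap: 0.092
gripper_force: 91.8
```

Run:
```python
from h import *
from plant import monitor,get_image
o=monitor.get_obs();go(o,[569,247.6,89.7],168.33);print(o["torque"])
d=get_image("wrist");cv2.imwrite("pics/w6f.png",d["image"])
R,t=wristRT(d,o)
for z in (57,53):
  q=d["mtx"]@(R@np.array([568.6,248.2-13,z])+t);print(q[:2]/q[2])
g=cv2.cvtColor(d["image"],cv2.COLOR_BGR2GRAY)
print(g[230:320,319].tolist());print(g[230:320,310].tolist())
```

```text
t 14.25 pos [569.6 248.3  89.6] th 168.27 tilt [0.005 0.002] q6 -0.95 gap 7.8 F [-7.6 -2.8 22.4] grip 91.8
shift start-axes [ 0.027  0.016 -0.002] shift end-axes [ 0.027  0.016 -0.002] turn [-0.043  0.031 -0.01 ]
[-0.74366326  1.82270427  0.06985458]
[315.69498309 272.12436562]
[315.81453039 268.45204785]
[113, 112, 112, 111, 110, 109, 108, 108, 108, 109, 110, 110, 109, 110, 109, 111, 111, 111, 112, 112, 112, 113, 112, 111, 111, 111, 111, 111, 111, 113, 113, 115, 115, 114, 113, 111, 111, 111, 104, 82, 78, 87, 99, 85, 75, 77, 77, 76, 76, 77, 78, 78, 78, 79, 77, 77, 79, 80, 79, 78, 77, 78, 79, 79, 80, 79, 79, 79, 80, 81, 82, 84, 88, 91, 94, 97, 99, 103, 104, 104, 104, 105, 106, 105, 106, 106, 106, 106, 105, 106]
[112, 113, 112, 111, 110, 110, 109, 108, 108, 110, 110, 111, 111, 110, 109, 110, 111, 111, 112, 113, 113, 112, 111, 110, 111, 112, 111, 112, 113, 112, 113, 115, 115, 114, 112, 110, 111, 111, 109, 109, 101, 83, 80, 89, 108, 109, 99, 91, 82, 78, 77, 77, 78, 78, 80, 78, 78, 79, 80, 79, 79, 78, 79, 79, 80, 79, 80, 80, 79, 81, 83, 82, 80, 82, 85, 88, 92, 97, 99, 100, 101, 102, 102, 103, 103, 105, 106, 105, 106, 106]
```

Call:
jog_arm(translation=[[0,0.02,-0.02],[0,0,0],[0,0,0],[0,0,0],[0,0,0],[0,0,0]], rot=[[0,0,0.5],[0,0,0.8],[0,0,0.8],[0,0,0.8],[0,0,0.8],[0,0,0]], jaw=[3,3,3,3,3,3], newtons=110)

```text
time_s: 14.8
position: [569.0, 248.5, 89.7]
eef_rot: [0.003, -0.469, 0.883, -0.0]
force: [-6.5, -2.8, 18.9]
finger_gap: 0.087
gripper_force: 108.5
```

Run:
```python
from h import *
from plant import monitor
o=monitor.get_obs();go(o,[569,248,89.7],78.33);print(o["torque"])
```

```text
t 14.8 pos [569.  248.5  89.7] th 145.98 tilt [0.005 0.002] q6 -0.57 gap 7.5 F [-6.5 -2.8 18.9] grip 108.5
shift start-axes [ 0.013 -0.011 -0.   ] shift end-axes [-0.005 -0.016 -0.   ] turn [3.0000e-03 5.2000e-02 1.1275e+01]
[-6.42582382e-01  1.65090401e+00 -4.86834525e-04]
```

Call:
jog_arm(translation=[[0.02,0.02,-0.01],[0,0,0],[0,0,0],[0,0,0],[0,0,0],[0,0,0],[0,0,0]], rot=[[0,0,0.9],[0,0,0.9],[0,0,0.9],[0,0,0.9],[0,0,0.9],[0,0,0.9],[0,0,0]], jaw=[3,3,3,3,3,3,3])

```text
time_s: 15.38
position: [569.0, 248.2, 89.7]
eef_rot: [0.003, -0.204, 0.979, 0.0]
force: [-3.1, -2.9, 17.1]
finger_gap: 0.088
gripper_force: 108.2
```

Run:
```python
from h import *
from plant import monitor
o=monitor.get_obs();go(o,[569,248,89.7],78.33);print(o["torque"])
```

```text
t 15.38 pos [569.  248.2  89.7] th 113.54 tilt [0.006 0.002] q6 0.0 gap 7.5 F [-3.1 -2.9 17.1] grip 108.2
shift start-axes [ 0.004 -0.006  0.   ] shift end-axes [ 0.    -0.007  0.   ] turn [0.012 0.063 5.868]
[-0.64208345  1.00809929  0.03600246]
```

Call:
jog_arm(translation=[[0,0,0],[0,0,0],[0,0,0],[0,0,0],[0,0,0],[0,0,0],[0,0,0],[0,0,0]], rot=[[0,0,0.9],[0,0,0.9],[0,0,0.9],[0,0,0.9],[0,0,0.8],[0,0,0.7],[0,0,0.6],[0,0,0]], jaw=[3,3,3,3,3,3,3,3])

```text
time_s: 16.05
position: [569.3, 247.9, 89.7]
eef_rot: [0.003, 0.092, 0.996, 0.001]
force: [-4.2, -3.5, 15.2]
finger_gap: 0.086
gripper_force: 108.3
```

```bash
cat > jaw.py <<'E'
from h import *
from plant import monitor,get_image
o=monitor.get_obs();go(o,[569,248,89.7],78.33);print(o["torque"])
a=cv2.imread("pics/s5f.png").astype(int);b=get_image("scene")["image"];cv2.imwrite("pics/s7.png",b)
T=get_image("top")["image"];cv2.imwrite("pics/t7.png",T);t0=cv2.cvtColor(cv2.imread("pics/top0.png"),cv2.COLOR_BGR2GRAY);t1=cv2.cvtColor(T,cv2.COLOR_BGR2GRAY)
# sliding jaw / casting gap along a row crossing jaw front (near crop row 400 of c0 -> v=204)
for v in (200,203,206): print(t0[v,288:332].tolist(),"\n",t1[v,288:332].tolist())
E
python3 jaw.py
```

```text
t 16.05 pos [569.3 247.9  89.7] th 79.39 tilt [0.007 0.001] q6 0.6 gap 7.3 F [-4.2 -3.5 15.2] grip 108.3
shift start-axes [ 0.009  0.003 -0.001] shift end-axes [ 0.009  0.003 -0.001] turn [0.023 0.061 0.176]
[-0.81404808  0.88208439  0.06459475]
[125, 126, 126, 125, 126, 125, 125, 125, 122, 116, 156, 160, 159, 160, 160, 162, 158, 161, 158, 140, 102, 82, 84, 105, 127, 156, 159, 160, 164, 164, 161, 160, 161, 158, 139, 97, 117, 124, 123, 126, 125, 118, 96, 124] 
 [118, 121, 119, 120, 119, 120, 121, 119, 118, 119, 120, 118, 120, 120, 121, 133, 154, 155, 152, 152, 157, 155, 153, 156, 157, 150, 129, 113, 123, 151, 154, 152, 153, 155, 156, 156, 156, 153, 153, 148, 120, 102, 86, 116]
[125, 124, 124, 124, 124, 124, 125, 121, 115, 153, 161, 160, 158, 159, 163, 162, 160, 162, 163, 156, 120, 99, 104, 115, 148, 159, 159, 164, 165, 164, 163, 162, 158, 155, 125, 118, 116, 118, 119, 119, 109, 102, 107, 155] 
 [119, 119, 120, 119, 120, 121, 120, 122, 121, 121, 121, 120, 120, 118, 118, 150, 155, 153, 153, 154, 156, 156, 155, 156, 150, 110, 86, 78, 86, 107, 149, 152, 155, 157, 157, 156, 153, 155, 152, 146, 101, 94, 101, 146]
[129, 126, 127, 124, 126, 126, 125, 127, 136, 157, 158, 159, 160, 163, 162, 162, 163, 164, 165, 165, 163, 166, 164, 161, 161, 161, 161, 165, 164, 163, 161, 161, 158, 145, 137, 147, 147, 149, 149, 157, 162, 159, 144, 162] 
 [122, 121, 121, 120, 121, 121, 123, 123, 124, 122, 122, 121, 120, 122, 137, 156, 156, 152, 153, 157, 156, 155, 156, 159, 158, 157, 155, 159, 156, 154, 155, 155, 157, 158, 157, 155, 154, 154, 151, 142, 154, 152, 139, 154]
```

Call:
jog_arm(translation=[[0,0,0],[0,0,0],[0,0,0],[0,0,0],[0,0,0],[0,0,0]], rot=[[0,0,0.25],[0,0,0],[0,0,0],[0,0,0],[0,0,0],[0,0,0]], jaw=[3,3,3,3,3,3])

```text
time_s: 16.65
position: [569.2, 247.8, 89.7]
eef_rot: [0.003, 0.105, 0.995, 0.001]
force: [-3.6, -3.7, 16.4]
finger_gap: 0.091
gripper_force: 108.3
```

```bash
python3 jaw.py | head -3; python3 -c "
from plant import order
print(order.finish_job())"
```

```text
t 16.65 pos [569.2 247.8  89.7] th 78.0 tilt [0.007 0.001] q6 0.62 gap 7.7 F [-3.6 -3.7 16.4] grip 108.3
shift start-axes [ 0.009  0.005 -0.   ] shift end-axes [ 0.009  0.005 -0.   ] turn [ 0.023  0.061 -0.055]
[-0.81166836  0.91922755  0.0471722 ]
the job is handed in; nothing more can be done
None
```

The job is handed in at about 17 s of the 64 s, with no verdict returned: the pin hangs in the park notch, the flat-bow key is home, turned about 90° and still gripped, and the jaw measured about 9 mm open from above.

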